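# Rock the heavy tub to pour out the kendama balls

### The arm

A 6-joint arm with a two-finger parallel gripper is mounted at the origin on the work surface. World frame = base frame: x ahead of the robot, y to its left, z up, the work surface at z = 0. Lengths are in mm, angles in rad, forces in N, time in s.
With the tool pointing down it reaches from about 350 to 875 mm from the base axis. Payload 4.2 kg.
Tool frame: the origin (TCP) lies between the finger pads; the fingertips stand 17 mm ahead of it and the grasp point (between the pads) lies 2 mm behind it (nose_length is the distance from the TCP to the fingertips, in mm); z points along the fingers, y is the direction in which the jaws open and shut (so a half turn about z gives the same grasp; the last joint's range is limited). The gripper opens to 85 mm and grips with 20 to 120 N. Pads are 22 mm wide; open, the fingers measure 114 mm over their backs; the gripper's body (76 mm by 85 mm) begins 54 mm behind the grasp point. The pads swing forward as they close: fully open they stand 13 mm farther back than shut.
Start: joints at [-1.067, 0.385, 0.008, 0, -1.194, -0.259], TCP at [151.494, -606.341, 248.312] pointing down, gripper open.
Joint ranges: [-3.14, 3.14], [-1.21, 2.06], [-1.07, 1.41], [-3.16, 2.05], [-2.99, -0.16], [-3.1, 3.1]. Speed limits (rad/s): [2.79, 2.79, 3.14, 3.14, 3.14, 3.14].

### API

Orientations are given as a unit quaternion [x, y, z, w].
In Python, from bench import * gives the robot as it stands.
- The arm moves only by the tool jog_arm, never from a script. Its argument "increments" is a list of rows, each a list of 4 numbers: the shift along the tool's x, y, z in m, then the turn about the tool's z in degrees. A call has 1 to 10 rows; each row is the pose to reach, as a shift and turn from the pose measured when the call began, along the tool's axes at that moment; what a row does not reach only later rows make up. A row lasts 1/8 s, in which the tool goes at most 62.5 mm and 10.7 degrees, less where a joint would pass 70% of its speed; a pose out of reach is approached as far as the arm can. A call with a gripper value outside its range is refused whole. "hand" is the gripper's target within -1 to 1 (fully open at 1, half-way at 0, shut at -1), set as the call begins (left out, the last holds). The fingers move at their own pace and stop on an object; the grip force is fixed at half the most. Time passes only in rows, so rows that repeat a pose let the fingers close. It gives the time, the measured TCP pose, the force and the opening at its end, in the units of the state.
- read_state(): the state, without advancing time (a new reading comes with each control period).
- get_image(name): name is "side" or "top"; returns the picture (480x640x3 uint8, red, green, blue); there is no depth.
- calibration(name): a dict with "fx", "fy", "cx", "cy" (pixels), "position" and "rotation" of the camera in the world. Camera axes: x right, y up, looking along -z (the intrinsics and any distortion apply to the point x, -y, -z); pixel columns grow to the right and rows downward; lengths in mm; the calibration is good to about 2 mm. A picture is of the moment at which its call begins. calibration takes no time and is no camera call.
- job_done(): hands the job in, once; it reports no verdict.
The state is a dict: "clock": time; "joints": joint angles; "joint_vel": joint speeds; "joint_efforts": joint torques, N m; "position": TCP position; "ee_rot": TCP orientation; "contact_force": force on the tool from outside, world axes, zero at the start; "wrist_torque": the same for the moment, N m; "gripper_width": finger opening in mm.
Only numpy, scipy, OpenCV 4.12 (cv2) and the standard library are available. Lean on these libraries where they do the work, as an engineer would, in place of code of your own. Each camera call takes 0.05 s, during which the arm holds its last target.

### The job

Pour the three wooden balls out of the heavy stoneware tub into the tray that stands in front of the shelf. The tub is too heavy to lift, so rock it up on its front base edge, which stays down on the board where it is, until all the balls have rolled out; then lower it gently until it stands flat in its old place again, and let go. Leave the other things on the shelf as they are.

Things in the scene. Friction and masses are not known exactly. Their poses are not given: they have to be found in the camera images.
- tub: heavy flared stoneware tub (2 kg, give or take a fifth), loose on the bamboo board. Origin: centre of its underside; +x is its pouring direction, z up. Base 120 (x) x 150 (y) mm and 22 mm thick, height 95 mm, rim 226 x 170 mm, walls 11 mm thick. Both end walls (back at -x, pouring at +x) lean outwards 36 degrees from vertical, from base edge to rim; the side walls lean out 8 degrees
- tub_rim (a point): middle of the top of the tub's back rim, half-way through the 11 mm wall; 106 mm behind (-x) the tub's origin, 95 mm above its underside. From here the back wall runs down and forwards (to the tub's +x), 36 degrees from vertical, for 90 mm; inside, its upper 40 mm are free of balls. Axes as the tub's
- tub_edge (a point): middle of the tub's front base edge, on which it rocks: 60 mm in front (+x) of the tub's origin, at board height; the edge is 150 mm long, along the tub's y. Axes as the tub's
- tub_lip (a point): middle of the top of the tub's pouring rim, half-way through its wall; 106 mm in front (+x) of the tub's origin, 95 mm up. The pouring wall comes level when the tub is tipped 54 degrees; the balls roll out at about 60 to 66 degrees. From about 55 degrees the tub would fall over forwards by itself and must be held back. Axes as the tub's
- ball0_center (a point): wooden kendama ball without handle, 60 mm in diameter, 75 g; one of the three that start on the floor of the stoneware tub; this point is its centre
- ball1_center (a point): wooden kendama ball without handle, 60 mm in diameter, 75 g; one of the three that start on the floor of the stoneware tub; this point is its centre
- ball2_center (a point): wooden kendama ball without handle, 60 mm in diameter, 75 g; one of the three that start on the floor of the stoneware tub; this point is its centre
- tray: open bamboo tray, 190 (x) x 280 (y) x 50 mm high, walls and floor 9 mm, loose (0.7 kg), on the table in front of the shelf's far edge, below the tub's pouring end. Origin: centre of its underside; z up
- shelf: low fixed shelf between robot and tray: a board of pale bamboo slats, 270 (x) x 860 (y) mm, whose top is 100 mm above the table; a closed cedar chest stands beneath it. Origin: on the table under the board's centre. Its +x edge is towards the tray; the tub's front base edge stands 20 to 45 mm back from it, up to 12 degrees askew
- kendama: wooden kendama standing upright on its base cup, 167 mm tall, cross-cups 62 mm across, loose bystander on the bamboo board, at least 20 mm clear of the tub's side. Origin: centre of its underside
- paperweight: green glass paperweight ball, 72 mm in diameter, with a flattened underside, loose bystander on the bamboo board, at least 20 mm clear of the tub's side. Origin: centre of its underside
- phone: red plastic toy phone, 104 x 126 x 77 mm high, handset lying across its top, loose bystander on the bamboo board, at least 20 mm clear of the tub's side. Origin: centre of its underside
- cat: white ceramic sitting cat, 72 mm across and about 126 mm tall, loose bystander on the bamboo board, at least 20 mm clear of the tub's side. Origin: centre of its underside
Not all that is in view belongs to the job. Leave any black look-alike of the part that bears ball0_center alone.

How it is judged (in metres and radians):
On the way, in this order (a step that is already met when the one before it is completed fails the run):
1. the tub is rocked up on its front base edge by more than 40 degrees (angle between tub's own z axis and vertical above 0.7 rad), for 0.1 s.
2. all three balls have been poured into the tray (x of ball0_center in the frame of tray between -0.087 and 0.087 m and y of ball0_center in the frame of tray between -0.132 and 0.132 m and z of ball0_center in the frame of tray between 0.02 and 0.06 m and x of ball1_center in the frame of tray between -0.087 and 0.087 m and y of ball1_center in the frame of tray between -0.132 and 0.132 m and z of ball1_center in the frame of tray between 0.02 and 0.06 m and x of ball2_center in the frame of tray between -0.087 and 0.087 m and y of ball2_center in the frame of tray between -0.132 and 0.132 m and z of ball2_center in the frame of tray between 0.02 and 0.06 m), for 0.2 s.
At the end, for the whole second after the job is handed in: All three balls lie on the tray's floor, inside its walls; the tub stands flat on the board (within 2.3 degrees), at rest, its front base edge within 25 mm and its back rim within 30 mm of where they were; kendama, paperweight, phone and cat are within 30 mm of where they were (all of step 2 and angle between tub's own z axis and vertical below 0.04 rad and distance of tub_edge from where it was at the start of the episode below 0.025 m and distance of each of tub_rim, kendama, paperweight, phone, cat from where it was at the start of the episode below 0.03 m and linear speed of tub below 0.02 m/s); the robot touches nothing.
It fails at once if the tub is lifted: its front base edge rises more than 15 mm off the board (height (world z) of tub_edge above 0.115 m).
It fails at once if the tub is dragged: its front base edge shifts by more than 30 mm (distance of tub_edge from where it was at the start of the episode above 0.03 m).
It fails at once if the tub is dropped or thrown over (turns faster than 3.5 rad/s) (angular speed of tub above 3.5 rad/s).
It fails at once if a bystander on the shelf is disturbed (moved by more than 30 mm) (distance of any of kendama, paperweight, phone, cat from where it was at the start of the episode above 0.03 m).
It also fails if it takes over 62 s, if anything falls off the work surface, if the arm or the gripper's body presses on something with over 40 N, if the wrist force passes 120 N, or if a joint passes its speed limit or range.

## Working session

There is one attempt and no reset: what is moved stays moved. The work goes in short steps, Python scripts to look and compute and a tool call to move; the robot and the scene stay as the last step left them, time stands still between calls to the robot, and variables do not carry over. Pictures are saved under pics/ and viewed, and the job is handed in when it is done.

Besides the shell and the picture viewer there is one more tool, called after ">>>" by a JSON object that holds its "name" and its "arguments", one argument or row to a line. jog_arm: Moves the arm, as the interface text tells. Its arguments: {"type":"object","properties":{"increments":{"type":"array"},"hand":{"type":"number"}},"required":["increments"]}

```bash
ls; mkdir -p pics; python3 - <<'E'
from bench import *
import cv2
s=read_state();print(s)
for n in("side","top"):
    im=get_image(n);cv2.imwrite(f"pics/{n}0.png",im[:,:,::-1]);print(n,calibration(n))
E
```

```text
pics
{'clock': 0.0, 'joints': array([-1.06741010e+00,  3.85562809e-01,  6.62915113e-03, -5.22662924e-04,
       -1.19397598e+00, -2.58613181e-01]), 'joint_vel': array([-5.94042797e-04, -1.18370347e-03, -1.68612459e-03,  8.28642090e-04,
        7.45042798e-05,  6.08696170e-04]), 'joint_efforts': array([ 6.36497771e-04, -3.92287624e+01,  1.88400722e+01,  4.18620050e+00,
       -4.62281474e-03,  9.92254769e-06]), 'position': array([ 151.36419743, -605.83539373,  247.21554615]), 'ee_rot': array([-1.21985456e-01,  9.92531296e-01,  1.07120716e-03, -1.67438916e-04]), 'contact_force': array([0.39041897, 0.18213215, 0.07230646]), 'wrist_torque': array([0.01901388, 0.00362835, 0.01460519]), 'gripper_width': 85.45244234414848}
side {'fx': 555.1853266046444, 'fy': 555.1853266046444, 'cx': 323.3161420380807, 'cy': 238.60654062447438, 'position': array([ 269.04584251, 1026.48523656, 1239.83260876]), 'rotation': array([-0.05205898,  0.36210297,  0.91999954, -0.14061347])}
top {'fx': 469.1042222826138, 'fy': 469.1042222826138, 'cx': 321.8511521831965, 'cy': 241.72617069783328, 'position': array([ 393.7954482 ,   32.05383712, 1262.37428505]), 'rotation': array([ 0.0574795 , -0.05770499, -0.70213104,  0.70737419])}
```

View pics/top0.png

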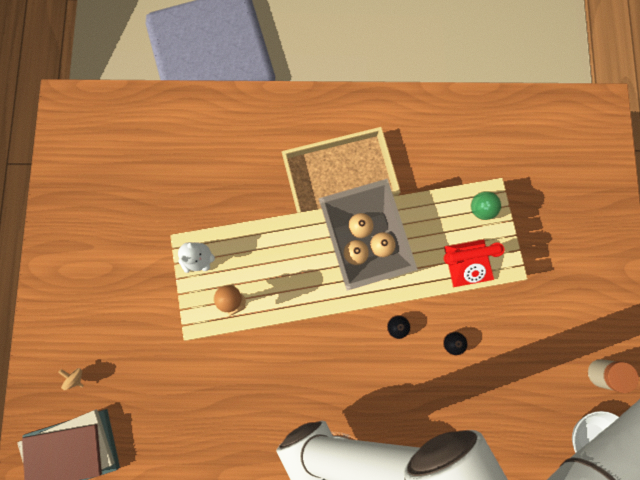

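View pics/side0.png

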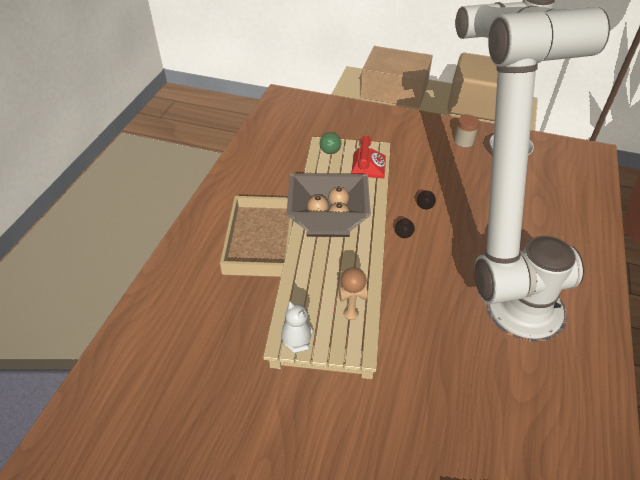

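The top view shows the grey tub at about (368,235) with three tan balls at (361,225), (357,251) and (382,244). Its back rim, nearest the robot, runs from (347,288) to (415,270), and the tray is beyond it at (345,170).

Things that could be mistaken for the balls are the two black balls at (399,327) and (455,343), the kendama's brown ball at (228,298), the small top at (70,378) and the green glass ball at (486,205). I take the tan balls inside the grey tub. Next I'll zoom in to check that and pick the corners.

```bash
cat > h.py <<'E'
import numpy as np, cv2
from scipy.spatial.transform import Rotation as R
from bench import *
def ray(n,px):
    c=calibration(n); u,v=px
    d=np.array([(u-c['cx'])/c['fx'],-(v-c['cy'])/c['fy'],-1.])
    return np.array(c['position']),R.from_quat(c['rotation']).apply(d/np.linalg.norm(d))
def onz(n,px,z):
    o,d=ray(n,px); return o+d*(z-o[2])/d[2]
def tri(a,b):
    (o1,d1),(o2,d2)=ray('top',a),ray('side',b)
    s=np.linalg.lstsq(np.c_[d1,-d2],o2-o1,rcond=None)[0]
    p,q=o1+s[0]*d1,o2+s[1]*d2
    return (p+q)/2,np.linalg.norm(p-q)
def proj(n,p):
    c=calibration(n); q=R.from_quat(c['rotation']).inv().apply(np.atleast_2d(p)-c['position'])
    return np.c_[c['cx']+c['fx']*q[:,0]/-q[:,2], c['cy']-c['fy']*q[:,1]/-q[:,2]]
E
python3 - <<'E'
import cv2
a=cv2.imread('pics/top0.png')[170:300,300:430]; cv2.imwrite('pics/top0c.png',cv2.resize(a,None,fx=4.5,fy=4.5,interpolation=2))
a=cv2.imread('pics/side0.png')[160:250,270:390]; cv2.imwrite('pics/side0c.png',cv2.resize(a,None,fx=6,fy=6,interpolation=2))
E
```

```text
(no output)
```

View pics/top0c.png

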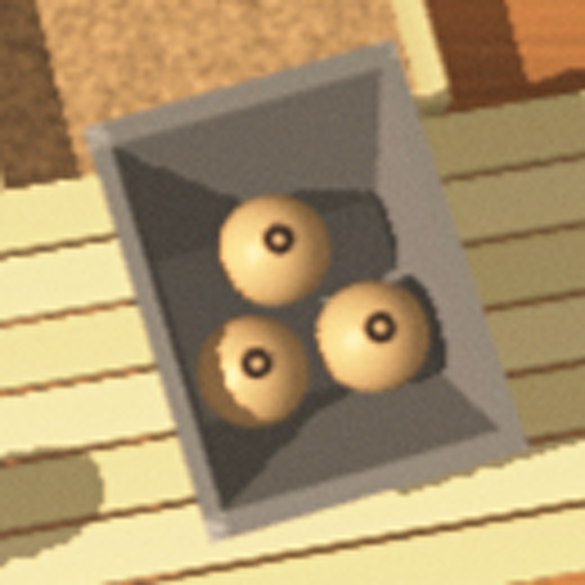

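View pics/side0c.png

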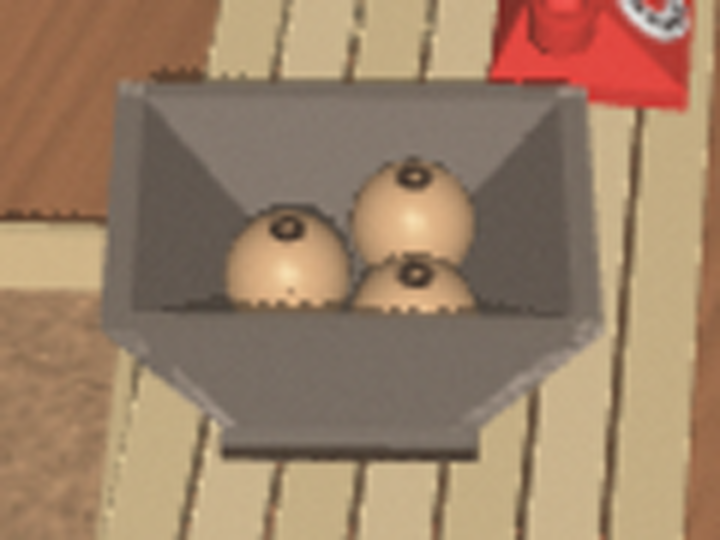

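The crop confirms three tan balls with dark hole rings inside the grey tub. Now the four rim corners from both views.

```bash
cat > m.py <<'E'
from h import *
T=np.array([[90,130],[395,42],[525,447],[212,540]])/4.5+[300-.4,170-.4]
S=np.array([[105,325],[120,83],[588,88],[602,330]])/6+[270-.4,160-.4]
P=[]
for n,a,b in zip(['FL','FR','BR','BL'],T,S):
    p,e=tri(a,b);z=onz('top',a,195);P.append(z);print(n,p.round(1),e.round(1),z.round(1),onz('side',b,195).round(1))
P=np.array(P);FL,FR,BR,BL=P
print('len',np.linalg.norm(FL-BL),np.linalg.norm(FR-BR),'wid',np.linalg.norm(FL-FR),np.linalg.norm(BL-BR))
d=(FL+FR-BL-BR)/2;l=(FL+BL-FR-BR)/2
print('yaw',np.degrees(np.arctan2(d[1],d[0])),np.degrees(np.arctan2(-l[0],l[1])))
print('center',P.mean(0))
# tray, shelf
for px in [(284,152),(382,129),(399,190)]: print('tray',onz('top',px,50).round(1))
for px in [(171,236),(503,179),(526,279),(184,339)]: print('shelf',onz('top',px,100).round(1))
s=read_state();M=R.from_quat(s['ee_rot']).as_matrix();print(M.round(3))
E
python3 m.py
```

```text
FL [671.5  38.3 194. ] 1.3 [672.   38.4 195. ] [670.5  39.3 195. ]
FR [ 721.  -121.4  192.8] 0.6 [ 720.6 -121.1  195. ] [ 719.7 -118.9  195. ]
BR [ 506.3 -184.1  194.5] 3.6 [ 508.  -183.8  195. ] [ 504.4 -183.5  195. ]
BL [458.9 -25.  194.8] 1.8 [459.8 -24.8 195. ] [457.9 -24.8 195. ]
len 221.38346986546966 221.6599829638251 wid 166.7034925074669 166.12450575175563
yaw 16.517248835648196 16.927970830253813
center [590.11900138 -72.82044378 195.        ]
tray [838.4 136.6  50. ]
tray [ 906.1 -129.3   50. ]
tray [ 734.7 -172.4   50. ]
shelf [596.8 411.9 100. ]
shelf [ 751.8 -431.7  100. ]
shelf [ 495.2 -474.5  100. ]
shelf [343.2 365.3 100. ]
[[-0.97  -0.242 -0.001]
 [-0.242  0.97   0.002]
 [ 0.     0.002 -1.   ]]
```

```bash
python3 - <<'E'
from h import *
c=np.array([590.1,-72.8]);a=np.radians(16.7);u=np.array([np.cos(a),np.sin(a)]);v=np.array([-u[1],u[0]])
for q in [(273,250),(253,370),(373,336)]:
    p=onz('top',np.array(q)/4.5+[299.6,169.6],152);print(p.round(),'tubframe',((p[:2]-c)@u).round(1),((p[:2]-c)@v).round(1))
# tray rect in tub frame
for px in [(284,152),(382,129),(399,190)]:
    p=onz('top',px,50)[:2]-c;print('tray',(p@u).round(),(p@v).round())
rim=c-106*u; edge=c+60*u; pre=c-95*u
s=read_state();M=R.from_quat(s['ee_rot']).as_matrix()
print('rim',rim,'edge',edge,'pre',pre)
t=np.r_[pre,270]-s['position'];print('tool shift',(M.T@t).round(1))
y=np.degrees(np.arctan2(M[1,1],M[0,1]));print('tool y ang',y)
E
```

```text
[618. -60. 152.] tubframe 30.1 4.3
[553. -49. 152.] tubframe -29.0 33.5
[ 571. -113.  152.] tubframe -29.5 -33.1
tray 298.0 129.0
tray 286.0 -145.0
tray 110.0 -137.0
rim [ 488.57081555 -103.2602151 ] edge [647.56934969 -55.55836881] pre [ 499.10686299 -100.09924939]
tool shift [-459.9  406.5  -21.9]
tool y ang 104.01821647239072
```

>>> {"name": "jog_arm", "arguments": {
  "increments": [
    [-0.02,0.018,-0.022,-6],
    [-0.07,0.06,-0.022,-15],
    [-0.12,0.106,-0.022,-25],
    [-0.17,0.15,-0.022,-35],
    [-0.22,0.195,-0.022,-45],
    [-0.27,0.239,-0.022,-55],
    [-0.32,0.283,-0.022,-65],
    [-0.37,0.327,-0.022,-75],
    [-0.42,0.371,-0.022,-85],
    [-0.46,0.4065,-0.022,-92.7]
  ],
  "hand": 0.4
}}

```text
clock: 1.35
position: [485.9, -118.3, 270.0]
ee_rot: [0.804, -0.595, -0.001, -0.001]
contact_force: [1.4, -0.8, 0.6]
gripper_width: 59.8
```

```bash
cat > st.py <<'E'
from h import *
import sys
c=np.array([590.1,-72.8]);a=np.radians(16.7);u=np.array([np.cos(a),np.sin(a)]);v=np.array([-u[1],u[0]])
s=read_state();p=s['position'];M=R.from_quat(s['ee_rot']).as_matrix()
print('t',round(s['clock'],2),'pos',p.round(1),'tub u',((p[:2]-c)@u).round(1),'v',((p[:2]-c)@v).round(1),'width',round(s['gripper_width'],1),'F',s['contact_force'].round(1),'Tq',s['wrist_torque'].round(2))
print('yang',np.degrees(np.arctan2(M[1,1],M[0,1])).round(2),'zax',M[:,2].round(3),'j',s['joints'].round(2))
U=np.r_[u,0];print('u in tool',(M.T@U).round(3), 'Fu',(s['contact_force'][:2]@u).round(1))
if len(sys.argv)>1:
    for n in('side','top'): cv2.imwrite(f'pics/{n}{sys.argv[1]}.png',get_image(n)[:,:,::-1])
    A=cv2.imread(f'pics/side{sys.argv[1]}.png')[80:320,200:440];B=cv2.imread(f'pics/top{sys.argv[1]}.png')[100:340,250:490]
    cv2.imwrite(f'pics/c{sys.argv[1]}.png',cv2.resize(np.hstack([A,B]),(800,400),interpolation=2))
E
python3 st.py 1
```

```text
t 1.35 pos [ 485.9 -118.3  270. ] tub u -112.9 v -13.7 width 59.8 F [ 1.4 -0.8  0.6] Tq [-0.09 -0.09  0.04]
yang -163.0 zax [-0.001  0.002 -1.   ] j [ 0.09  0.16 -0.25 -0.   -1.16  0.21]
u in tool [ 0.005 -1.    -0.   ] Fu 1.1
```

>>> {"name": "jog_arm", "arguments": {
  "increments": [
    [-0.007,-0.009,0,0],
    [-0.0137,-0.018,0,0],
    [-0.0137,-0.018,0,0],
    [-0.0137,-0.018,0,0]
  ]
}}

```text
clock: 1.95
position: [500.8, -98.5, 269.5]
ee_rot: [0.804, -0.594, -0.001, -0.001]
contact_force: [-0.0, -0.3, -0.3]
gripper_width: 59.9
```

```bash
python3 st.py 2
```

```text
t 1.95 pos [500.8 -98.5 269.5] tub u -93.0 v 1.1 width 59.9 F [-0.  -0.3 -0.3] Tq [-0.02  0.02  0.02]
yang -162.89 zax [-0.001  0.002 -1.   ] j [ 0.12  0.17 -0.23 -0.   -1.17  0.18]
u in tool [ 0.007 -1.     0.   ] Fu -0.1
```

View pics/c2.png

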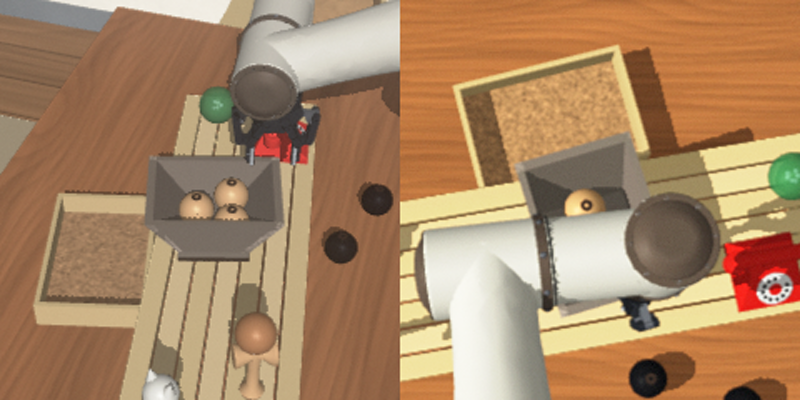

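The crop shows the gripper over the back rim, with the fingertips at (252,163) and (295,163) in the left panel on either side of the wall. The gap at the balls is clear. Descending.

>>> {"name": "jog_arm", "arguments": {
  "increments": [
    [0,0.001,0.025,0],
    [0,0.001,0.05,0],
    [0,0.001,0.07,0],
    [0,0.001,0.08,0],
    [0,0.001,0.086,0],
    [0,0.001,0.086,0]
  ]
}}

```text
clock: 2.8
position: [499.9, -98.7, 183.7]
ee_rot: [0.804, -0.594, -0.001, -0.001]
contact_force: [-0.2, 0.6, 0.3]
gripper_width: 59.5
```

```bash
python3 st.py 3
```

```text
t 2.8 pos [499.9 -98.7 183.7] tub u -93.9 v 1.1 width 59.5 F [-0.2  0.6  0.3] Tq [-0.02  0.04 -0.02]
yang -162.9 zax [-0.     0.002 -1.   ] j [ 0.12  0.25 -0.36 -0.   -0.96  0.18]
u in tool [ 0.007 -1.     0.   ] Fu -0.0
```

View pics/c3.png

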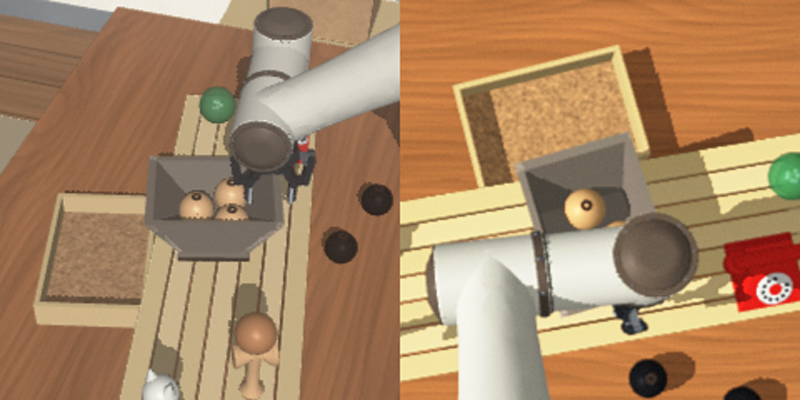

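One finger is inside the back wall at (248,200) and one behind it at (293,195). No contact force yet. Closing in small stages.

>>> {"name": "jog_arm", "arguments": {
  "increments": [
    [0,0,0,0],
    [0,0,0,0],
    [0,0,0,0]
  ],
  "hand": 0.05
}}

```text
clock: 3.28
position: [500.3, -98.6, 184.4]
ee_rot: [0.804, -0.594, -0.0, -0.001]
contact_force: [0.7, -0.7, 0.2]
gripper_width: 44.8
```

>>> {"name": "jog_arm", "arguments": {
  "increments": [
    [0,0,0,0],
    [0,0,0,0]
  ],
  "hand": -0.05
}}

```text
clock: 3.52
position: [500.3, -98.6, 184.4]
ee_rot: [0.804, -0.594, -0.0, -0.001]
contact_force: [-0.2, 0.5, -0.5]
gripper_width: 40.3
```

>>> {"name": "jog_arm", "arguments": {
  "increments": [
    [0,0,0,0],
    [0,0,0,0]
  ],
  "hand": -0.13
}}

```text
clock: 3.78
position: [499.7, -98.8, 184.3]
ee_rot: [0.804, -0.594, -0.001, -0.001]
contact_force: [-3.0, -0.4, 1.2]
gripper_width: 37.1
```

```bash
python3 st.py
```

```text
t 3.77 pos [499.7 -98.8 184.3] tub u -94.1 v 1.1 width 37.1 F [-3.  -0.4  1.2] Tq [-0.23  0.65 -0.02]
yang -162.89 zax [-0.     0.002 -1.   ] j [ 0.12  0.25 -0.36 -0.   -0.96  0.18]
u in tool [ 0.007 -1.     0.   ] Fu -3.0
```

>>> {"name": "jog_arm", "arguments": {
  "increments": [
    [0,0.001,0,0],
    [0,0.001,0,0]
  ],
  "hand": -0.17
}}

```text
clock: 4.03
position: [498.8, -99.1, 184.3]
ee_rot: [0.804, -0.594, -0.001, -0.001]
contact_force: [-1.4, -0.5, 1.3]
gripper_width: 35.4
```

>>> {"name": "jog_arm", "arguments": {
  "increments": [
    [0,0.0,0,0],
    [0,0.0,0,0]
  ],
  "hand": -0.21
}}

```text
clock: 4.28
position: [498.1, -99.2, 184.3]
ee_rot: [0.804, -0.594, -0.001, -0.0]
contact_force: [-4.5, -0.7, 2.2]
gripper_width: 34.1
```

```bash
python3 st.py 4
```

```text
t 4.28 pos [498.1 -99.2 184.3] tub u -95.7 v 1.1 width 34.1 F [-4.5 -0.7  2.2] Tq [-0.3   1.13  0.02]
yang -162.9 zax [-0.001  0.002 -1.   ] j [ 0.12  0.25 -0.37 -0.   -0.96  0.18]
u in tool [ 0.007 -1.    -0.001] Fu -4.5
```

View pics/c4.png

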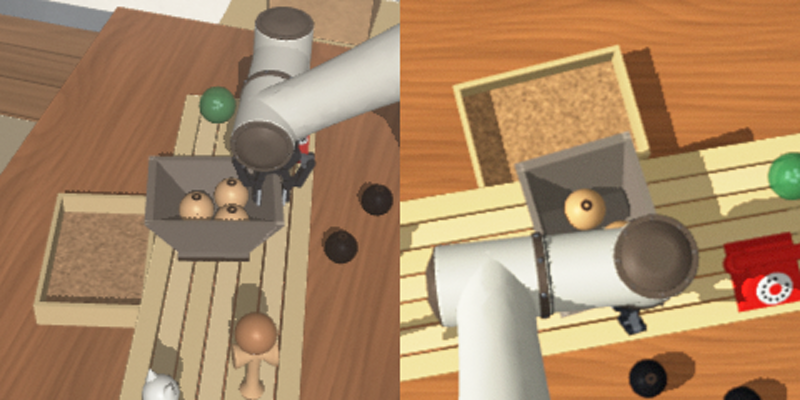

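>>> {"name": "jog_arm", "arguments": {
  "increments": [
    [0,0.001,0,0],
    [0,0.002,0,0]
  ],
  "hand": -0.25
}}

```text
clock: 4.62
position: [497.4, -99.5, 184.5]
ee_rot: [0.804, -0.594, 0.0, -0.002]
contact_force: [0.2, 0.1, 0.1]
gripper_width: 32.1
```

>>> {"name": "jog_arm", "arguments": {
  "increments": [
    [0,0.001,0,0],
    [0,0.001,0,0]
  ],
  "hand": -0.29
}}

```text
clock: 4.88
position: [497.3, -99.5, 184.8]
ee_rot: [0.804, -0.594, 0.001, -0.003]
contact_force: [0.2, 0.1, 0.9]
gripper_width: 30.6
```

```bash
python3 st.py
```

```text
t 4.88 pos [497.3 -99.5 184.8] tub u -96.5 v 1.0 width 30.6 F [0.2 0.1 0.9] Tq [ 0.3  -0.28 -0.03]
yang -162.89 zax [ 0.005  0.003 -1.   ] j [ 0.12  0.24 -0.37 -0.   -0.95  0.18]
u in tool [ 0.007 -1.     0.005] Fu 0.2
```

>>> {"name": "jog_arm", "arguments": {
  "increments": [
    [0,-0.001,0,0],
    [0,-0.003,0,0],
    [0,-0.003,0.004,0],
    [0,-0.003,0.008,0],
    [0,-0.003,0.008,0]
  ],
  "hand": -0.05
}}

```text
clock: 5.5
position: [499.8, -98.6, 176.2]
ee_rot: [0.804, -0.594, 0.0, -0.002]
contact_force: [0.1, -0.8, 0.6]
gripper_width: 40.4
```

>>> {"name": "jog_arm", "arguments": {
  "increments": [
    [0,0,0,0],
    [0,0,0,0]
  ],
  "hand": -0.14
}}

```text
clock: 5.75
position: [500.0, -98.6, 176.4]
ee_rot: [0.804, -0.594, 0.001, -0.003]
contact_force: [-1.3, 0.6, 0.8]
gripper_width: 37.1
```

```bash
python3 st.py
```

```text
t 5.75 pos [500.  -98.6 176.4] tub u -93.7 v 1.1 width 37.1 F [-1.3  0.6  0.8] Tq [ 0.1  -0.08  0.04]
yang -162.9 zax [ 0.004  0.003 -1.   ] j [ 0.12  0.26 -0.38 -0.   -0.93  0.18]
u in tool [ 0.007 -1.     0.005] Fu -1.1
```

>>> {"name": "jog_arm", "arguments": {
  "increments": [
    [0,0,0,0],
    [0,0,0,0]
  ],
  "hand": -0.19
}}

```text
clock: 6.0
position: [500.0, -98.6, 176.6]
ee_rot: [0.804, -0.594, 0.001, -0.003]
contact_force: [-3.9, 1.4, 2.3]
gripper_width: 35.2
```

>>> {"name": "jog_arm", "arguments": {
  "increments": [
    [0,0,0,0],
    [0,0,0,0]
  ],
  "hand": -0.24
}}

```text
clock: 6.25
position: [500.3, -98.7, 178.3]
ee_rot: [0.804, -0.594, 0.002, -0.004]
contact_force: [-8.3, 0.6, 9.8]
gripper_width: 33.1
```

```bash
python3 st.py
```

```text
t 6.25 pos [500.3 -98.7 178.3] tub u -93.4 v 1.0 width 33.1 F [-8.3  0.6  9.8] Tq [0.74 0.22 0.01]
yang -162.94 zax [ 0.008  0.004 -1.   ] j [ 0.12  0.25 -0.38 -0.   -0.93  0.18]
u in tool [ 0.006 -1.     0.009] Fu -7.8
```

>>> {"name": "jog_arm", "arguments": {
  "increments": [
    [0,-0.002,-0.003,0],
    [0,-0.004,-0.006,0],
    [0,-0.006,-0.009,0],
    [0,-0.007,-0.012,0],
    [0,-0.007,-0.012,0]
  ],
  "hand": -0.3
}}

```text
clock: 6.88
position: [505.6, -97.0, 190.8]
ee_rot: [0.804, -0.595, 0.001, -0.003]
contact_force: [-7.8, -0.7, 3.5]
gripper_width: 30.4
```

```bash
python3 st.py 5
```

```text
t 6.88 pos [505.6 -97.  190.8] tub u -87.9 v 1.1 width 30.4 F [-7.8 -0.7  3.5] Tq [ 0.03  0.68 -0.04]
yang -162.97 zax [ 0.006  0.004 -1.   ] j [ 0.12  0.25 -0.35 -0.   -0.97  0.17]
u in tool [ 0.006 -1.     0.007] Fu -7.7
```

View pics/c5.png

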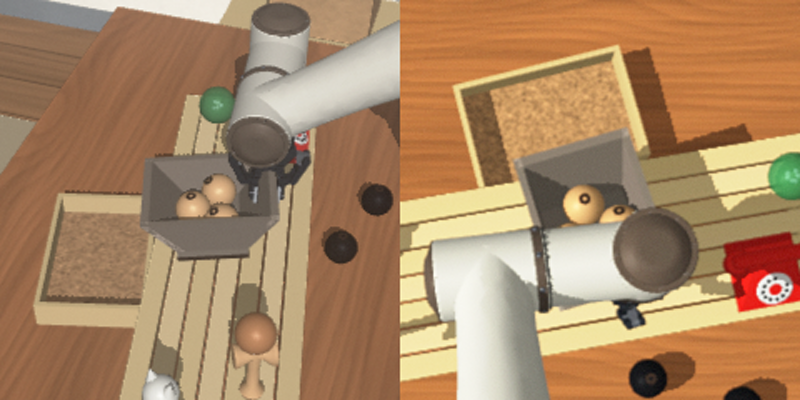

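```bash
python3 - <<'E'
import cv2,numpy as np
for k in ('3','5'):
    a=cv2.imread(f'pics/side{k}.png')[160:250,270:390];print(a.shape)
    cv2.imwrite(f'pics/s{k}z.png',cv2.resize(a,None,fx=6,fy=6,interpolation=2))
E
```

```text
(90, 120, 3)
(90, 120, 3)
```

View pics/s5z.png

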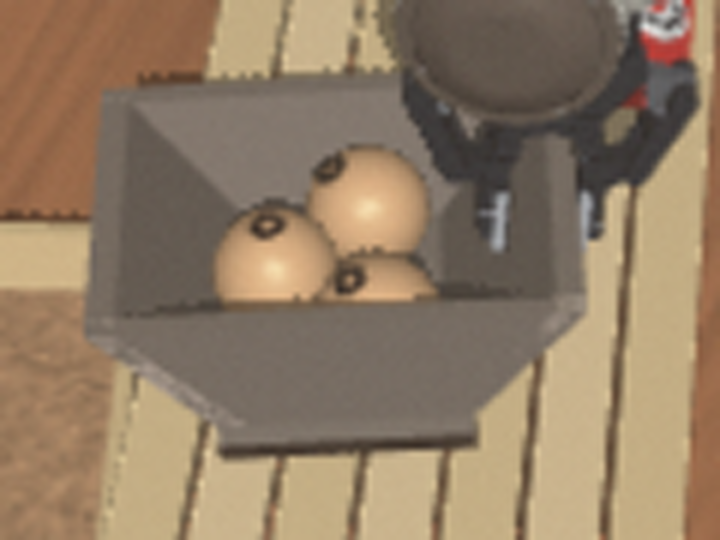

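View pics/s3z.png

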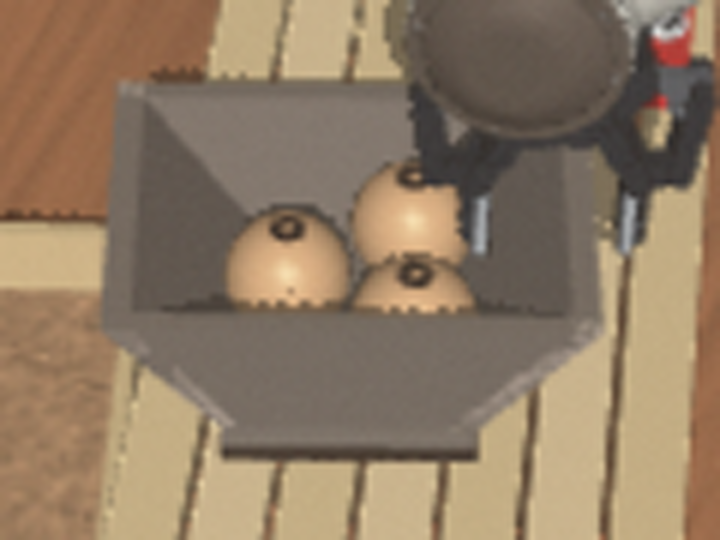

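Tipping has started. In the side crop the base's far rear corner has risen from (475,459) to (475,443) and the front base corner is still at (222,457). The balls have rolled forward, so it is pivoting rather than sliding. Continuing along the arc.

>>> {"name": "jog_arm", "arguments": {
  "increments": [
    [0,-0.002,-0.003,0],
    [0,-0.004,-0.006,0],
    [0,-0.006,-0.009,0],
    [0,-0.0085,-0.012,0],
    [0,-0.0085,-0.012,0]
  ],
  "hand": -0.4
}}

```text
clock: 7.6
position: [512.5, -95.0, 203.6]
ee_rot: [0.804, -0.595, 0.001, -0.002]
contact_force: [-7.6, -0.9, 5.6]
gripper_width: 26.1
```

```bash
python3 st.py
```

```text
t 7.6 pos [512.5 -95.  203.6] tub u -80.7 v 1.0 width 26.1 F [-7.6 -0.9  5.6] Tq [ 0.07  0.88 -0.01]
yang -162.99 zax [ 0.004  0.003 -1.   ] j [ 0.13  0.25 -0.31 -0.   -1.01  0.17]
u in tool [ 0.005 -1.     0.004] Fu -7.5
```

>>> {"name": "jog_arm", "arguments": {
  "increments": [
    [0,-0.003,-0.003,0],
    [0,-0.006,-0.006,0],
    [0,-0.009,-0.009,0],
    [0,-0.01,-0.01,0]
  ],
  "hand": -0.46
}}

```text
clock: 8.1
position: [519.7, -92.9, 214.4]
ee_rot: [0.804, -0.595, -0.001, -0.0]
contact_force: [-10.0, -2.5, 6.7]
gripper_width: 24.1
```

>>> {"name": "jog_arm", "arguments": {
  "increments": [
    [0,-0.003,-0.003,0],
    [0,-0.006,-0.006,0],
    [0,-0.009,-0.008,0],
    [0,-0.01,-0.009,0]
  ],
  "hand": -0.53
}}

```text
clock: 8.6
position: [527.6, -90.5, 224.8]
ee_rot: [0.804, -0.595, -0.002, 0.001]
contact_force: [-8.9, -1.6, 8.5]
gripper_width: 20.9
```

```bash
python3 st.py 6; python3 - <<'E'
import cv2
a=cv2.imread('pics/side6.png')[140:260,250:410];cv2.imwrite('pics/s6z.png',cv2.resize(a,None,fx=5,fy=5,interpolation=2))
E
```

```text
t 8.6 pos [527.6 -90.5 224.8] tub u -64.9 v 1.0 width 20.9 F [-8.9 -1.6  8.5] Tq [ 0.    1.49 -0.02]
yang -163.02 zax [-0.005  0.001 -1.   ] j [ 0.13  0.25 -0.24 -0.   -1.08  0.16]
u in tool [ 0.005 -1.    -0.004] Fu -9.0
```

View pics/s6z.png

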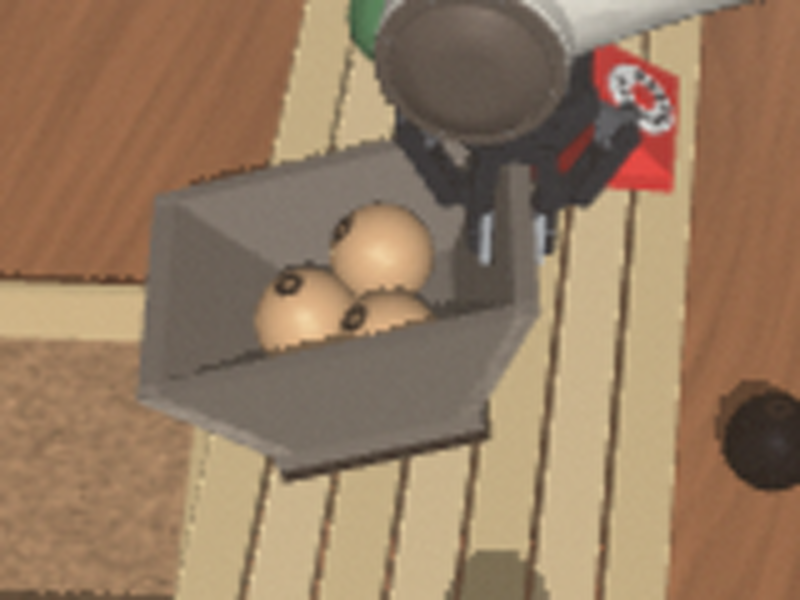

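Tilt is about 18°. The front base corner is at full-frame (307,236), the same as at the start. Continuing.

>>> {"name": "jog_arm", "arguments": {
  "increments": [
    [0,-0.003,-0.002,0],
    [0,-0.006,-0.004,0],
    [0,-0.009,-0.006,0],
    [0,-0.012,-0.0075,0]
  ],
  "hand": -0.59
}}

```text
clock: 9.2
position: [536.7, -87.9, 234.4]
ee_rot: [0.804, -0.595, -0.003, 0.003]
contact_force: [-12.7, -0.6, 13.2]
gripper_width: 18.3
```

>>> {"name": "jog_arm", "arguments": {
  "increments": [
    [0,-0.003,-0.002,0],
    [0,-0.006,-0.004,0],
    [0,-0.009,-0.006,0],
    [0,-0.012,-0.0075,0]
  ],
  "hand": -0.65
}}

```text
clock: 9.7
position: [547.2, -84.8, 244.1]
ee_rot: [0.804, -0.595, -0.004, 0.004]
contact_force: [-10.2, 1.4, 11.7]
gripper_width: 15.6
```

```bash
python3 st.py
```

```text
t 9.7 pos [547.2 -84.8 244.1] tub u -44.5 v 0.9 width 15.6 F [-10.2   1.4  11.7] Tq [ 0.36  1.97 -0.03]
yang -162.98 zax [-0.011 -0.003 -1.   ] j [ 0.14  0.27 -0.17  0.   -1.14  0.16]
u in tool [ 0.006 -1.    -0.011] Fu -9.4
```

>>> {"name": "jog_arm", "arguments": {
  "increments": [
    [0,-0.003,-0.001,0],
    [0,-0.006,-0.003,0],
    [0,-0.009,-0.005,0],
    [0,-0.012,-0.006,0]
  ],
  "hand": -0.7
}}

```text
clock: 10.2
position: [557.8, -81.6, 252.3]
ee_rot: [0.804, -0.594, -0.004, 0.005]
contact_force: [-9.1, 1.1, 11.6]
gripper_width: 13.2
```

>>> {"name": "jog_arm", "arguments": {
  "increments": [
    [0,-0.003,-0.001,0],
    [0,-0.006,-0.003,0],
    [0,-0.009,-0.005,0],
    [0,-0.013,-0.006,0]
  ],
  "hand": -0.75
}}

```text
clock: 10.7
position: [569.8, -77.9, 259.5]
ee_rot: [0.804, -0.594, -0.004, 0.006]
contact_force: [-7.3, 2.4, 10.9]
gripper_width: 10.9
```

```bash
python3 st.py 7; python3 - <<'E'
import cv2
a=cv2.imread('pics/side7.png')[120:260,250:410];cv2.imwrite('pics/s7z.png',cv2.resize(a,None,fx=4,fy=4,interpolation=2))
E
```

```text
t 10.7 pos [569.8 -77.9 259.5] tub u -20.9 v 1.0 width 10.9 F [-7.3  2.4 10.9] Tq [0.59 1.4  0.03]
yang -162.92 zax [-0.014 -0.005 -1.   ] j [ 0.15  0.3  -0.09  0.   -1.19  0.15]
u in tool [ 0.007 -1.    -0.015] Fu -6.3
```

View pics/s7z.png

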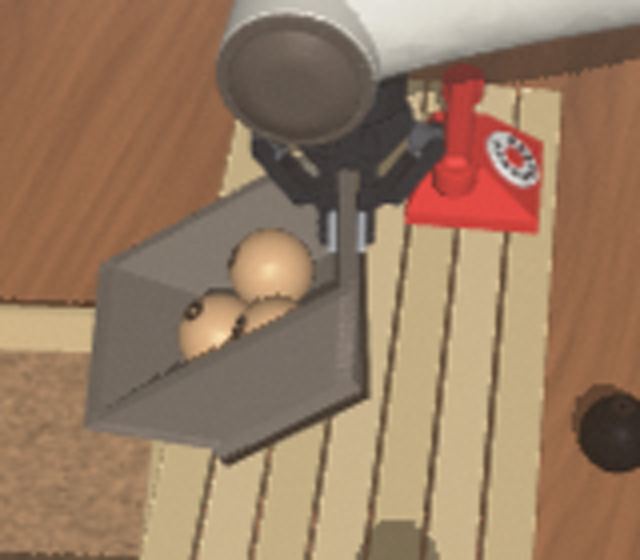

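The wall is now vertical and flat in the jaws, at about 36°, with the front corner still at (306,236). I'll open the jaws step by step as the tub goes over further.

>>> {"name": "jog_arm", "arguments": {
  "increments": [
    [0,-0.003,-0.001,0],
    [0,-0.006,-0.002,0],
    [0,-0.009,-0.003,0],
    [0,-0.013,-0.004,0]
  ],
  "hand": -0.7
}}

```text
clock: 11.3
position: [581.3, -74.6, 263.3]
ee_rot: [0.804, -0.594, -0.005, 0.008]
contact_force: [-4.8, -2.4, 4.9]
gripper_width: 12.6
```

>>> {"name": "jog_arm", "arguments": {
  "increments": [
    [0,-0.004,-0.001,0],
    [0,-0.008,-0.002,0],
    [0,-0.011,-0.003,0],
    [0,-0.014,-0.004,0]
  ],
  "hand": -0.64
}}

```text
clock: 11.8
position: [595.1, -70.7, 267.2]
ee_rot: [0.804, -0.594, -0.005, 0.008]
contact_force: [-3.8, -2.4, 4.1]
gripper_width: 15.4
```

```bash
python3 st.py 8; python3 - <<'E'
import cv2
a=cv2.imread('pics/side8.png')[120:260,250:410];cv2.imwrite('pics/s8z.png',cv2.resize(a,None,fx=4,fy=4,interpolation=2))
E
```

```text
t 11.8 pos [595.1 -70.7 267.2] tub u 5.4 v 0.6 width 15.4 F [-3.8 -2.4  4.1] Tq [-0.38  1.07  0.  ]
yang -162.92 zax [-0.018 -0.007 -1.   ] j [ 0.15  0.34 -0.02  0.   -1.23  0.14]
u in tool [ 0.007 -1.    -0.019] Fu -4.3
```

View pics/s8z.png

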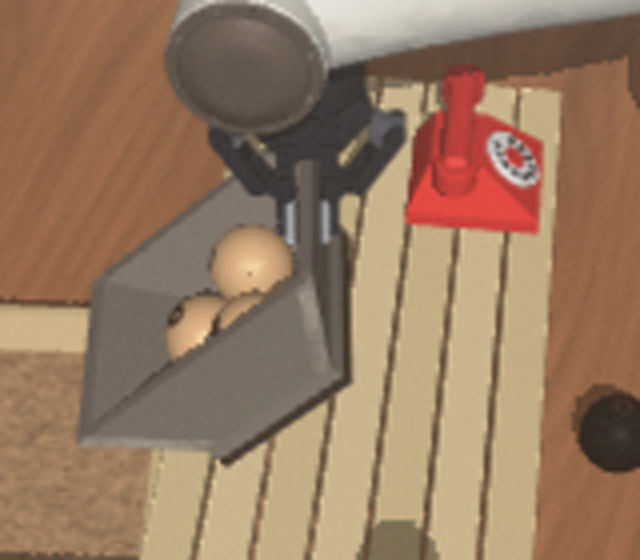

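>>> {"name": "jog_arm", "arguments": {
  "increments": [
    [0,-0.003,-0.001,0],
    [0,-0.006,-0.002,0],
    [0,-0.009,-0.003,0],
    [0,-0.013,-0.004,0]
  ],
  "hand": -0.59
}}

```text
clock: 12.4
position: [608.6, -66.4, 270.9]
ee_rot: [0.804, -0.594, -0.004, 0.007]
contact_force: [-1.6, -0.1, 2.5]
gripper_width: 17.6
```

>>> {"name": "jog_arm", "arguments": {
  "increments": [
    [0,-0.003,-0.001,0],
    [0,-0.006,-0.002,0],
    [0,-0.009,-0.003,0],
    [0,-0.013,-0.003,0]
  ],
  "hand": -0.55
}}

```text
clock: 12.9
position: [621.0, -62.5, 273.8]
ee_rot: [0.804, -0.594, -0.005, 0.007]
contact_force: [-1.6, -0.4, 3.2]
gripper_width: 19.1
```

```bash
cat > z.py <<'E'
import cv2,sys
k=sys.argv[1]
a=cv2.imread(f'pics/side{k}.png')[120:280,210:410];b=cv2.imread(f'pics/top{k}.png')[100:340,250:490]
cv2.imwrite(f'pics/s{k}z.png',cv2.resize(a,None,fx=4,fy=4,interpolation=2))
E
python3 st.py 9; python3 z.py 9
```

```text
t 12.9 pos [621.  -62.5 273.8] tub u 32.5 v 1.0 width 19.1 F [-1.6 -0.4  3.2] Tq [-0.1   0.97 -0.04]
yang -162.9 zax [-0.016 -0.006 -1.   ] j [ 0.16  0.38  0.06  0.   -1.27  0.14]
u in tool [ 0.007 -1.    -0.018] Fu -1.7
```

View pics/s9z.png

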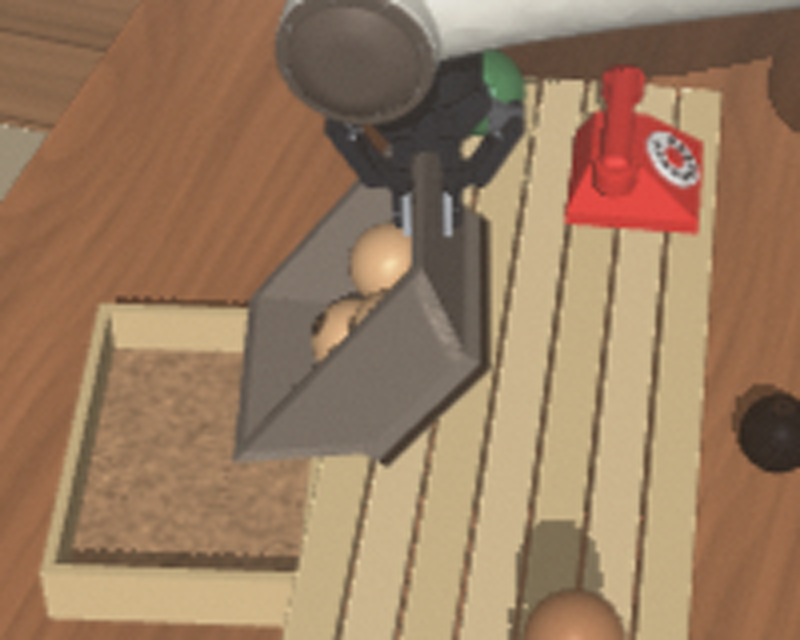

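About 53° now. The front corner is at (385,462) in the crop, which is full-frame (306,235). All three balls are still in the tub. Going on slowly through the balance point.

>>> {"name": "jog_arm", "arguments": {
  "increments": [
    [0,-0.002,0,0],
    [0,-0.004,-0.0005,0],
    [0,-0.006,-0.001,0],
    [0,-0.008,-0.001,0],
    [0,-0.01,-0.0015,0],
    [0,-0.012,-0.002,0],
    [0,-0.014,-0.002,0]
  ],
  "hand": -0.51
}}

```text
clock: 13.88
position: [633.4, -58.7, 275.2]
ee_rot: [0.804, -0.594, -0.006, 0.009]
contact_force: [-2.5, -1.3, 0.0]
gripper_width: 21.1
```

```bash
python3 st.py 10; python3 z.py 10
```

```text
t 13.88 pos [633.4 -58.7 275.2] tub u 45.5 v 1.1 width 21.1 F [-2.5 -1.3  0. ] Tq [-0.41  1.54 -0.07]
yang -162.91 zax [-0.02  -0.007 -1.   ] j [ 0.16  0.4   0.09  0.   -1.29  0.13]
u in tool [ 0.007 -1.    -0.021] Fu -2.7
```

View pics/s10z.png

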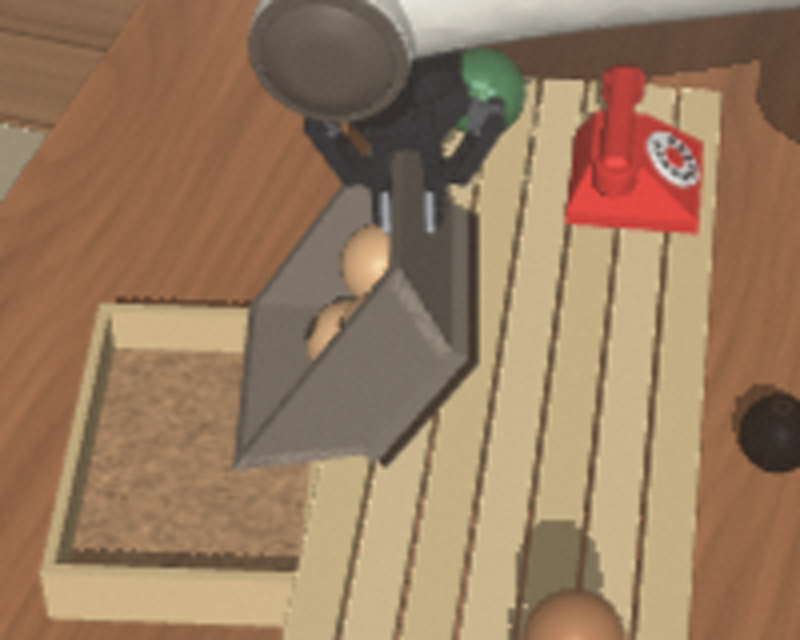

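>>> {"name": "jog_arm", "arguments": {
  "increments": [
    [0,-0.002,0,0],
    [0,-0.004,0,0],
    [0,-0.006,0,0],
    [0,-0.008,0,0],
    [0,-0.01,0,0],
    [0,-0.012,0,0],
    [0,-0.014,0,0]
  ],
  "hand": -0.47
}}

```text
clock: 14.85
position: [645.8, -55.0, 276.2]
ee_rot: [0.804, -0.594, -0.006, 0.01]
contact_force: [-4.7, -0.2, 7.8]
gripper_width: 22.7
```

```bash
python3 st.py 11; python3 z.py 11
```

```text
t 14.85 pos [645.8 -55.  276.2] tub u 58.5 v 1.0 width 22.7 F [-4.7 -0.2  7.8] Tq [-0.26  2.18 -0.04]
yang -162.89 zax [-0.022 -0.009 -1.   ] j [ 0.17  0.42  0.13  0.01 -1.3   0.13]
u in tool [ 0.007 -1.    -0.024] Fu -4.6
```

View pics/s11z.png

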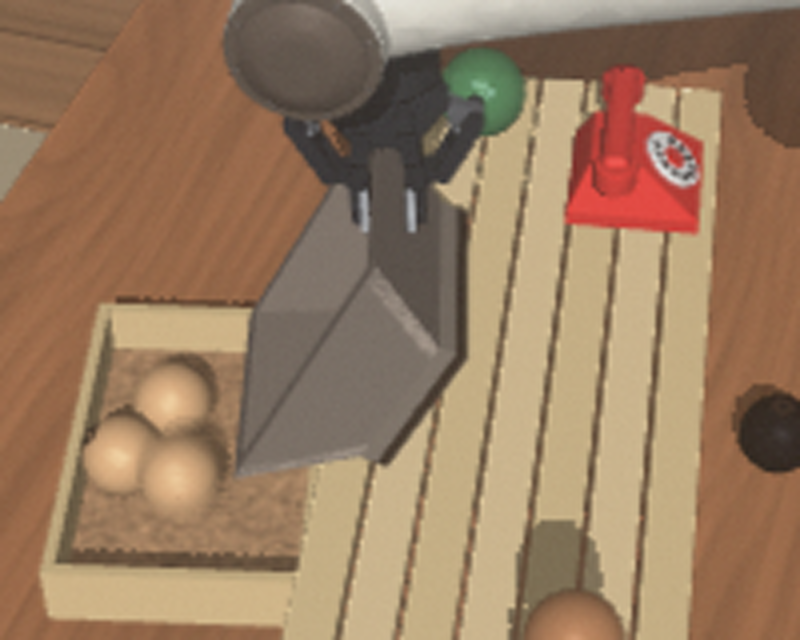

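All three balls are in the tray, at crop (175,395), (120,455) and (180,475). Now I'll reverse the path.

>>> {"name": "jog_arm", "arguments": {
  "increments": [
    [0,0.002,0,0],
    [0,0.005,0,0],
    [0,0.008,0,0],
    [0,0.011,0.0005,0],
    [0,0.014,0.001,0],
    [0,0.017,0.001,0],
    [0,0.02,0.002,0],
    [0,0.023,0.002,0],
    [0,0.026,0.003,0]
  ],
  "hand": -0.51
}}

```text
clock: 16.08
position: [620.6, -62.8, 273.3]
ee_rot: [0.804, -0.594, -0.007, 0.01]
contact_force: [-1.0, 0.3, 0.1]
gripper_width: 20.9
```

```bash
python3 st.py 12; python3 z.py 12
```

```text
t 16.07 pos [620.6 -62.8 273.3] tub u 32.1 v 0.8 width 20.9 F [-1.   0.3  0.1] Tq [ 0.03  0.17 -0.01]
yang -162.9 zax [-0.023 -0.009 -1.   ] j [ 0.16  0.38  0.06  0.01 -1.28  0.14]
u in tool [ 0.007 -1.    -0.025] Fu -0.9
```

View pics/s12z.png

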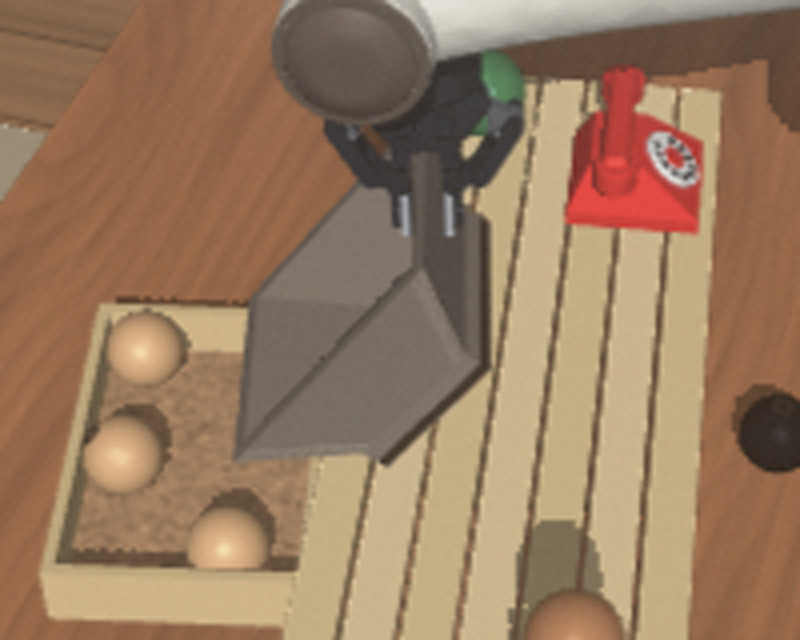

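The tub follows the gripper, and the balls are in the tray, still settling. Continuing down.

>>> {"name": "jog_arm", "arguments": {
  "increments": [
    [0,0.003,0,0],
    [0,0.006,0.001,0],
    [0,0.009,0.002,0],
    [0,0.013,0.003,0]
  ],
  "hand": -0.57
}}

```text
clock: 16.68
position: [607.5, -66.8, 270.5]
ee_rot: [0.804, -0.594, -0.007, 0.011]
contact_force: [-0.9, -0.8, 0.2]
gripper_width: 18.4
```

>>> {"name": "jog_arm", "arguments": {
  "increments": [
    [0,0.003,0.001,0],
    [0,0.006,0.002,0],
    [0,0.009,0.003,0],
    [0,0.013,0.004,0]
  ],
  "hand": -0.63
}}

```text
clock: 17.18
position: [594.8, -70.6, 266.5]
ee_rot: [0.804, -0.594, -0.007, 0.011]
contact_force: [-1.5, -0.5, -0.9]
gripper_width: 16.1
```

>>> {"name": "jog_arm", "arguments": {
  "increments": [
    [0,0.003,0.001,0],
    [0,0.006,0.002,0],
    [0,0.009,0.003,0],
    [0,0.013,0.004,0]
  ],
  "hand": -0.7
}}

```text
clock: 17.68
position: [582.4, -74.4, 262.7]
ee_rot: [0.804, -0.594, -0.007, 0.01]
contact_force: [-2.1, -0.1, -1.7]
gripper_width: 12.5
```

>>> {"name": "jog_arm", "arguments": {
  "increments": [
    [0,0.003,0.001,0],
    [0,0.006,0.002,0],
    [0,0.009,0.004,0],
    [0,0.013,0.005,0]
  ],
  "hand": -0.75
}}

```text
clock: 18.18
position: [572.2, -77.5, 258.3]
ee_rot: [0.804, -0.594, -0.004, 0.007]
contact_force: [5.0, 1.3, -5.9]
gripper_width: 10.9
```

```bash
python3 st.py 13; python3 z.py 13
```

```text
t 18.18 pos [572.2 -77.5 258.3] tub u -18.5 v 0.7 width 10.9 F [ 5.   1.3 -5.9] Tq [ 0.56 -2.05 -0.03]
yang -162.89 zax [-0.016 -0.007 -1.   ] j [ 0.15  0.3  -0.09  0.   -1.2   0.15]
u in tool [ 0.007 -1.    -0.017] Fu 5.2
```

View pics/s13z.png

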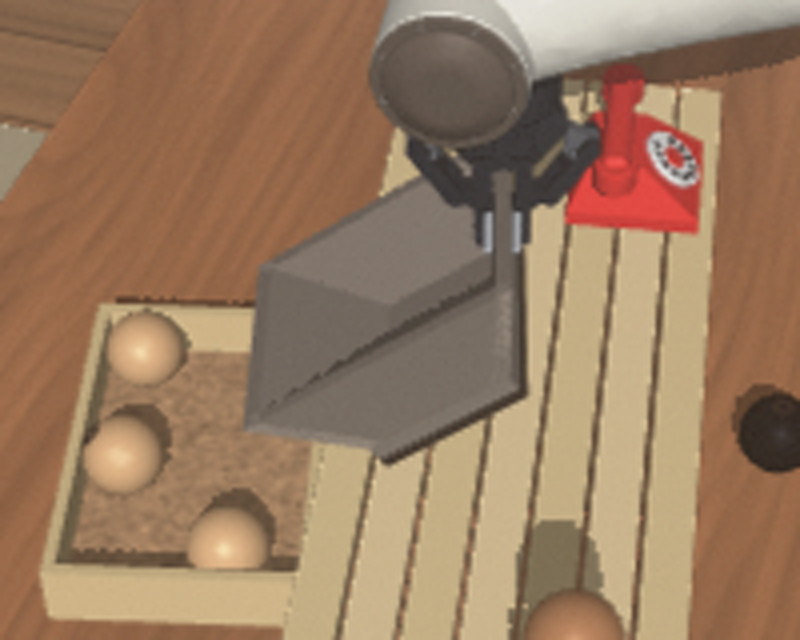

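>>> {"name": "jog_arm", "arguments": {
  "increments": [
    [0,0.003,0.001,0],
    [0,0.007,0.003,0],
    [0,0.01,0.005,0],
    [0,0.014,0.007,0]
  ],
  "hand": -0.71
}}

```text
clock: 18.77
position: [560.9, -81.1, 253.2]
ee_rot: [0.805, -0.594, -0.002, 0.005]
contact_force: [3.2, 2.9, 1.6]
gripper_width: 12.3
```

>>> {"name": "jog_arm", "arguments": {
  "increments": [
    [0,0.003,0.002,0],
    [0,0.006,0.004,0],
    [0,0.009,0.006,0],
    [0,0.012,0.009,0]
  ],
  "hand": -0.65
}}

```text
clock: 19.27
position: [549.9, -84.8, 246.3]
ee_rot: [0.805, -0.594, -0.0, 0.004]
contact_force: [-6.8, 2.6, 12.4]
gripper_width: 15.2
```

```bash
python3 st.py 14; python3 z.py 14
```

```text
t 19.27 pos [549.9 -84.8 246.3] tub u -42.0 v 0.1 width 15.2 F [-6.8  2.6 12.4] Tq [ 1.14  0.62 -0.04]
yang -162.83 zax [-0.005 -0.006 -1.   ] j [ 0.14  0.27 -0.17  0.01 -1.14  0.16]
u in tool [ 0.008 -1.    -0.006] Fu -5.7
```

View pics/s14z.png

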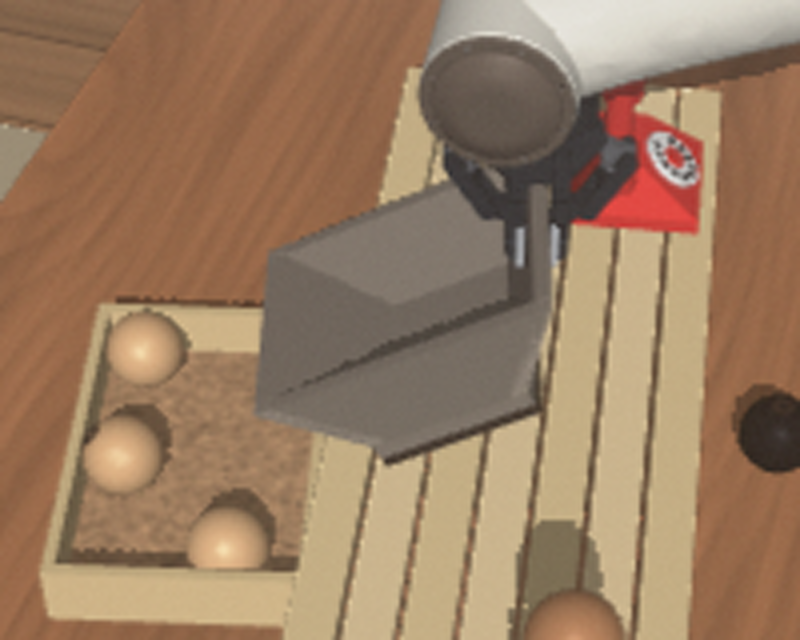

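Tilt is about 26°, with the pivot corner unchanged at (386,462). Continuing.

>>> {"name": "jog_arm", "arguments": {
  "increments": [
    [0,0.003,0.003,0],
    [0,0.006,0.006,0],
    [0,0.009,0.009,0],
    [0,0.011,0.012,0]
  ],
  "hand": -0.59
}}

```text
clock: 19.88
position: [539.1, -88.4, 237.1]
ee_rot: [0.805, -0.594, 0.001, 0.003]
contact_force: [-11.3, 2.5, 16.3]
gripper_width: 17.6
```

>>> {"name": "jog_arm", "arguments": {
  "increments": [
    [0,0.003,0.003,0],
    [0,0.005,0.006,0],
    [0,0.008,0.009,0],
    [0,0.01,0.012,0]
  ],
  "hand": -0.52
}}

```text
clock: 20.38
position: [528.7, -91.8, 226.9]
ee_rot: [0.805, -0.593, 0.001, 0.003]
contact_force: [-12.7, 2.6, 15.8]
gripper_width: 20.9
```

```bash
python3 st.py 15; python3 z.py 15
```

```text
t 20.38 pos [528.7 -91.8 226.9] tub u -64.3 v -0.6 width 20.9 F [-12.7   2.6  15.8] Tq [ 1.3   2.26 -0.02]
yang -162.8 zax [-0.002 -0.007 -1.   ] j [ 0.13  0.25 -0.24  0.01 -1.08  0.16]
u in tool [ 0.009 -1.    -0.004] Fu -11.4
```

View pics/s15z.png

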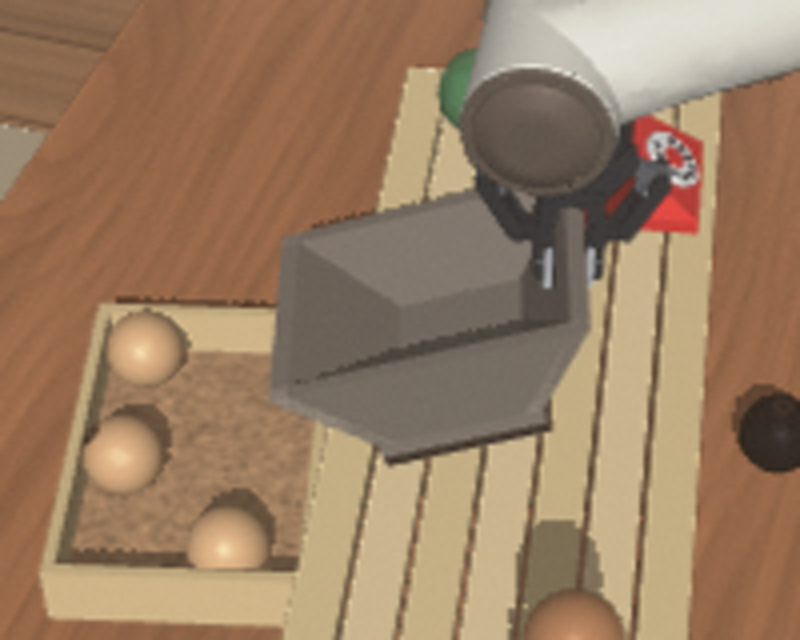

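>>> {"name": "jog_arm", "arguments": {
  "increments": [
    [0,0.003,0.003,0],
    [0,0.006,0.006,0],
    [0,0.008,0.009,0],
    [0,0.01,0.011,0]
  ],
  "hand": -0.44
}}

```text
clock: 20.98
position: [518.4, -95.1, 216.0]
ee_rot: [0.805, -0.593, 0.001, 0.003]
contact_force: [-8.6, 0.4, 5.3]
gripper_width: 23.9
```

>>> {"name": "jog_arm", "arguments": {
  "increments": [
    [0,0.002,0.003,0],
    [0,0.004,0.006,0],
    [0,0.006,0.009,0],
    [0,0.008,0.012,0]
  ],
  "hand": -0.37
}}

```text
clock: 21.48
position: [509.5, -97.9, 203.7]
ee_rot: [0.805, -0.594, 0.0, 0.004]
contact_force: [-9.1, -0.3, 8.0]
gripper_width: 27.2
```

```bash
python3 st.py 16; python3 z.py 16
```

```text
t 21.48 pos [509.5 -97.9 203.7] tub u -84.4 v -0.9 width 27.2 F [-9.1 -0.3  8. ] Tq [0.34 1.7  0.03]
yang -162.83 zax [-0.005 -0.007 -1.   ] j [ 0.13  0.25 -0.32  0.01 -1.01  0.17]
u in tool [ 0.008 -1.    -0.007] Fu -8.8
```

View pics/s16z.png

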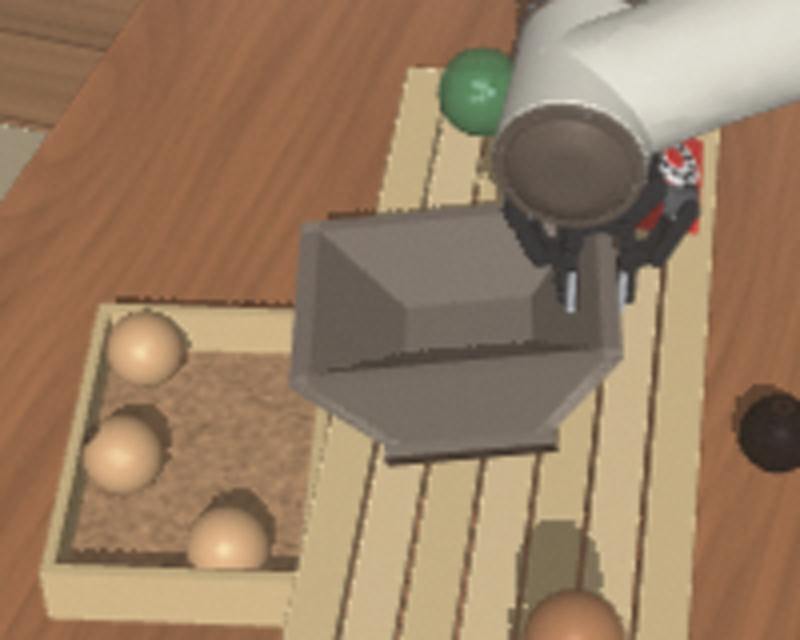

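Tilt is about 7°. Easing it the rest of the way down.

>>> {"name": "jog_arm", "arguments": {
  "increments": [
    [0,0.001,0.003,0],
    [0,0.002,0.006,0],
    [0,0.004,0.009,0],
    [0,0.006,0.012,0]
  ],
  "hand": -0.3
}}

```text
clock: 22.08
position: [502.2, -100.2, 191.3]
ee_rot: [0.805, -0.594, -0.001, 0.005]
contact_force: [-9.4, -0.0, 5.4]
gripper_width: 30.0
```

>>> {"name": "jog_arm", "arguments": {
  "increments": [
    [0,0.001,0.003,0],
    [0,0.002,0.006,0],
    [0,0.003,0.009,0],
    [0,0.004,0.011,0]
  ],
  "hand": -0.23
}}

```text
clock: 22.58
position: [498.8, -102.0, 183.2]
ee_rot: [0.805, -0.593, 0.0, 0.006]
contact_force: [-11.0, 3.8, 22.0]
gripper_width: 33.2
```

```bash
python3 st.py 17; python3 z.py 17
```

```text
t 22.57 pos [ 498.8 -102.   183.2] tub u -95.9 v -1.7 width 33.2 F [-11.    3.8  22. ] Tq [ 0.98  2.88 -0.04]
yang -162.76 zax [-0.006 -0.009 -1.   ] j [ 0.12  0.25 -0.37  0.01 -0.96  0.17]
u in tool [ 0.009 -1.    -0.009] Fu -9.4
```

View pics/s17z.png

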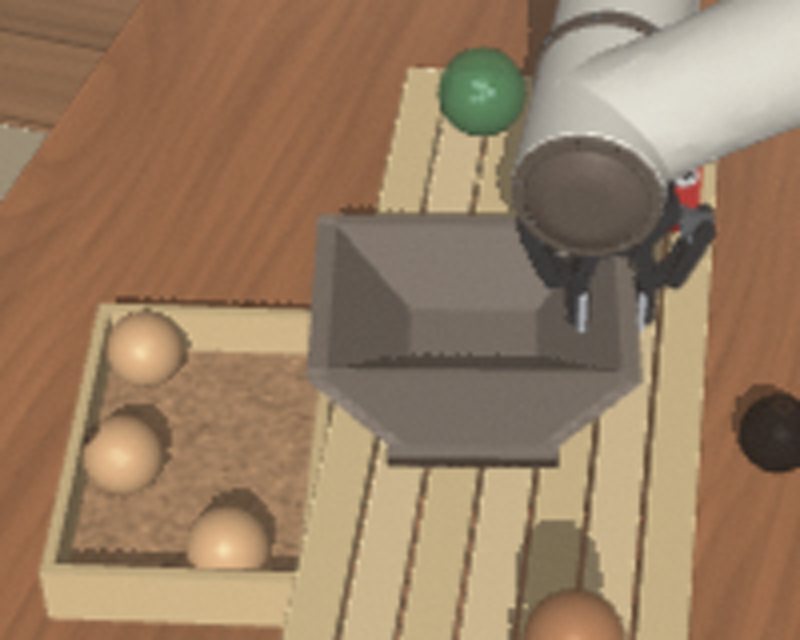

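The tub is flat. Its base edge is level, from (390,463) to (556,463). Opening the jaws in stages, then rising.

>>> {"name": "jog_arm", "arguments": {
  "increments": [
    [0,0.001,-0.001,0],
    [0,0.001,-0.001,0],
    [0,0.001,-0.001,0]
  ],
  "hand": -0.12
}}

```text
clock: 23.05
position: [498.3, -102.2, 183.9]
ee_rot: [0.805, -0.593, 0.001, 0.005]
contact_force: [-0.7, 0.8, 0.6]
gripper_width: 37.4
```

>>> {"name": "jog_arm", "arguments": {
  "increments": [
    [0,0,0,0],
    [0,0,0,0],
    [0,0,0,0]
  ],
  "hand": 0.3
}}

```text
clock: 23.42
position: [498.3, -102.2, 183.8]
ee_rot: [0.805, -0.593, 0.001, 0.005]
contact_force: [0.2, 0.2, -0.6]
gripper_width: 55.4
```

```bash
python3 st.py
```

```text
t 23.43 pos [ 498.3 -102.2  183.8] tub u -96.4 v -1.8 width 55.4 F [ 0.2  0.2 -0.6] Tq [-0.03 -0.   -0.03]
yang -162.76 zax [-0.005 -0.009 -1.   ] j [ 0.12  0.25 -0.37  0.01 -0.96  0.17]
u in tool [ 0.009 -1.    -0.008] Fu 0.2
```

Free, with no force on the tool. Rise, then back away towards the robot to clear the view.

>>> {"name": "jog_arm", "arguments": {
  "increments": [
    [0,0,-0.02,0],
    [0,0,-0.045,0],
    [0,0,-0.07,0],
    [0,0,-0.1,0],
    [0,0.02,-0.12,0],
    [0,0.05,-0.13,0],
    [0,0.09,-0.13,0],
    [0,0.12,-0.13,0],
    [0,0.13,-0.13,0],
    [0,0.13,-0.13,0]
  ]
}}

```text
clock: 24.68
position: [374.9, -139.6, 315.2]
ee_rot: [0.805, -0.593, 0.001, 0.005]
contact_force: [-0.2, 0.4, 0.7]
gripper_width: 55.4
```

```bash
python3 st.py 18; python3 - <<'E'
import cv2
a=cv2.imread('pics/top18.png')[170:300,300:430]; cv2.imwrite('pics/top18c.png',cv2.resize(a,None,fx=4.5,fy=4.5,interpolation=2))
a=cv2.imread('pics/side18.png')[160:250,270:390]; cv2.imwrite('pics/side18c.png',cv2.resize(a,None,fx=6,fy=6,interpolation=2))
E
```

```text
t 24.68 pos [ 374.9 -139.6  315.2] tub u -225.3 v -2.1 width 55.4 F [-0.2  0.4  0.7] Tq [ 0.02 -0.09 -0.06]
yang -162.78 zax [-0.004 -0.009 -1.   ] j [ 0.06 -0.06 -0.37  0.01 -1.26  0.24]
u in tool [ 0.009 -1.    -0.007] Fu -0.1
```

View pics/top18.png

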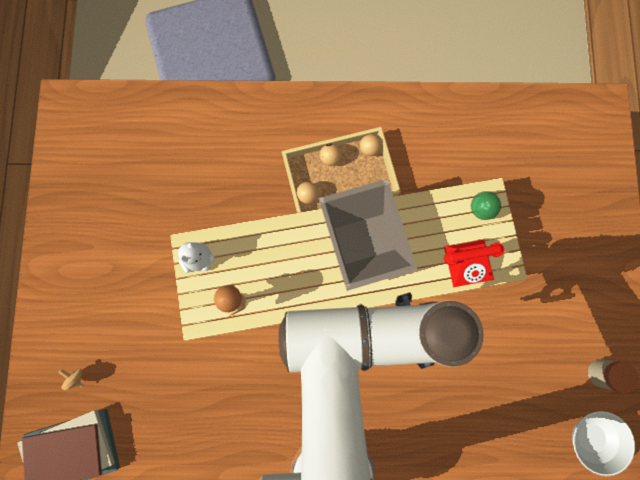

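View pics/side18c.png

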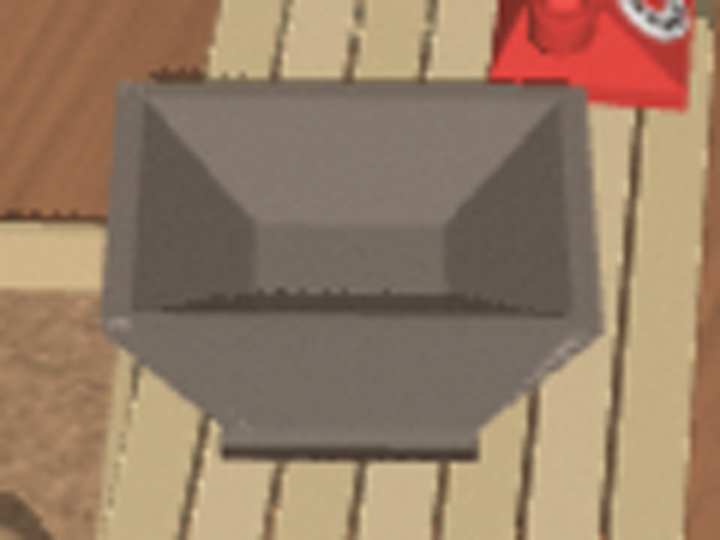

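View pics/side18.png

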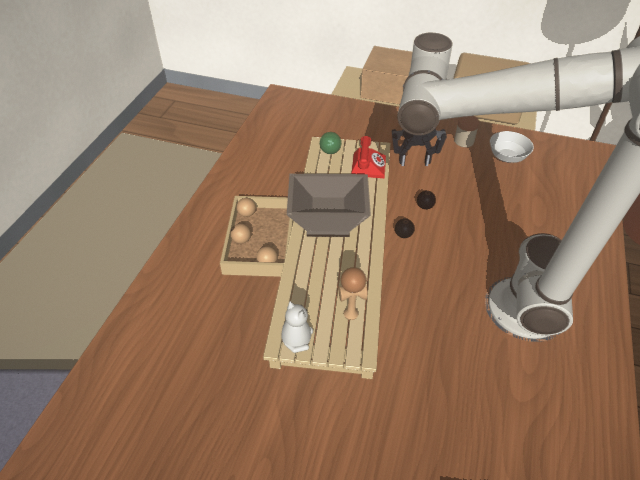

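The tub's corners are at the same pixels as at the start, with the base edge at crop (222,459) to (477,459). The balls lie in the tray at top-view (331,155), (371,145) and (307,192), and the bystanders haven't moved.

```bash
python3 - <<'E'
from bench import *
import cv2
a=cv2.imread('pics/top0.png').astype(int);b=cv2.imread('pics/top18.png').astype(int)
d=abs(a-b).max(2)
for n,(x,y) in dict(cat=(195,257),kendama=(228,298),paperweight=(486,205),phone=(473,262)).items(): print(n,d[y-15:y+15,x-15:x+15].mean().round(1))
print(job_done())
E
```

```text
cat 5.8
kendama 5.9
paperweight 5.8
phone 5.2
the job is handed in; nothing more can be done
None
```

The three balls are in the tray, and the tub stands flat in its old place. I handed the job in at about 25 s; it gave no verdict.

**What I did:** I straddled the middle of the tub's back wall with the fingers and closed them in small steps. I then took the gripper along an arc around the front base edge, matching the finger opening to the wall's lean, to about 61° by my estimate. All three balls rolled out there. I reversed the path until the tub was flat, opened the fingers and backed away.

**Last checks:**
- **Balls:** all three lie apart on the tray floor, inside its walls. I judged this by eye from both views and did not measure their positions in the tray.
- **Tub:** in the side view its rim and base edge are at the same pixels as at the start, to within about 1 px. The front edge also stayed put in the pictures I checked during tipping.
- **Bystanders:** the kendama, paperweight, phone and cat show only noise-level differences between the first and last top pictures.
- **Gripper:** it is clear of everything, and the force reading is about zero.

**Readings that were a little off:**
- My rim measurement came out about 4 mm short of the stated size.
- While the tub was coming down, the fingers wedged on the sloping wall and the wrist force reached about 25 N, well under the 120 N limit. It vanished when I opened the fingers.

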